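# Free the safety hook and open the reagent cabinet

### The job

The reagent cabinet's door hangs ajar on its sprung safety hook. Reach down through the gap at the top of the door, gently press the hook's stud until the hook clears its catch, keep it down while you draw the door out past the catch, then swing the door wide open to about a right angle and leave it standing there. Do not wrench the door against the hook, press the stud hard against its end stop, or disturb the bottle, the beaker and the dish around it.

Things in the scene. Friction and masses are not known exactly. Their poses are not given: they have to be found in the camera images.
- cabinet: White steel bench cabinet, 260 wide (y), 200 deep (x), 240 high, walls 10, fixed to the bench. Origin: on the bench under the middle of its open front edge; x points into the cabinet (away from the robot), y to the robot's left, z up.
- catch: Fixed catch under the front edge of the cabinet's top: two steel tabs side by side, each 11 wide (y), 6 thick (x), 15 high, with a 24 notch between them through which the stud passes. Origin: middle of the notch, on the cabinet's front plane, level with the tabs' lower edges (215 above the bench). Axes as the cabinet's.
- door (a joint): Door angle in rad about the upright hinge at the cabinet's left (+y) front edge: 0 closed, grows opening to the robot (clockwise from above), ends at 1.9. Starts ajar at 0.175 to 0.195; the hook stops it at about 0.20. Slightly stiff (0.08 N m): stays where left. White panel 250 wide, 14 thick, top at 240 as the cabinet's; outside a knob 225 from the hinge, 120 above the bench.
- door_hinge (a point): On the hinge line at the door's top edge (240 above the bench), in the plane of the door's inner face. Its axes turn with the door: y from the free edge to the hinge, x normal to the inner face, away from it (into the cabinet when closed), z up.
- door_corner (a point): Inner top corner of the door's free edge, 250 along -y of the door from door_hinge. Axes as door_hinge.
- hook: Steel sprung hook; slides straight down in a bracket on the door's inner face and turns with the door. Origin: on that face, 195 from the hinge line, at bench height when up; axes as door_hinge. An arm 24 wide runs along its x across the gap, top face 209 above the bench, to the barb (see hook_tip). Hook and stud may take 20 N from the gripper, the barb 25 N against the catch.
- stud_axis (a point): Foot of the press stud: on the hook's x axis, 20 from the door's inner face, 209 above the bench; fixed to the door (does not go down). The upright stud has a flat round head 16 across, to be pressed. Threaded, set by hand: its head's top lies anywhere from 213 to 229 above the bench, not measured. It gives at 3 to 5 N, then 0.5 N per mm. Gap door to cabinet here 34 to 38.
- hook_tip (a point): Middle of the top edge of the barb's front face; moves with the hook. The barb is 48 wide (y), 6 thick, its front face 51 from the door's inner face, its top 222 above the bench when up: it stands behind the catch's tabs with 7 overlap. The hook is clear after 7 to 8 mm of pressing, meets a hard stop at 10 mm (about 9 N) and springs up when released.
- bottle: Bystander: amber bottle with cap, 60 across, 150 high, standing beside the cabinet at its left. Origin: centre of its underside.
- beaker: Bystander: glass beaker, 64 across, 85 high, standing beside the cabinet at its right. Origin: centre of its underside.
- dish: Bystander: clear flat dish, 90 across, 18 high, lying on the cabinet's top. Origin: centre of its underside.

How it is judged (in metres and radians):
On the way, in this order (a step that is already met when the one before it is completed fails the run):
1. the hook is pressed down clear of the catch while the door is still behind it (z of hook_tip in the frame of catch below 0 m and value of joint door below 0.24 rad), for 0.1 s.
2. the door is drawn out past the catch (value of joint door above 0.32 rad), for 0.1 s.
At the end, for the whole second after the job is handed in: The door stands open by at least 1.2 rad (69 degrees), at rest and released (value of joint door above 1.2 rad and velocity of joint door between -0.05 and 0.05 rad/s); the robot touches nothing.
It fails at once if the hook or its stud is pressed with more than 20 N (contact force between any of the fingers, the arm and hook above 20 N).
It fails at once if the door is wrenched against the hook (more than 25 N between hook and catch) (contact force between hook and catch above 25 N).
It fails at once if the bottle, beaker or dish is pushed by more than 30 mm or tipped (distance of any of bottle, beaker, dish from where it was at the start of the episode above 0.03 m or angle between any of bottle, beaker, dish's own z axis and vertical above 0.4 rad).
It also fails if it takes over 45 s, if anything falls off the work surface, if the arm or the gripper's body presses on something with over 40 N, if the wrist force passes 120 N, or if a joint passes its speed limit or range.

### The arm

A 6-joint arm with a two-finger parallel gripper is mounted at the origin on the work surface. World frame = base frame: x ahead of the robot, y to its left, z up, the work surface at z = 0. Lengths are in mm, angles in rad, forces in N, time in s.
With the tool pointing down it reaches from about 400 to 925 mm from the base axis. Payload 12.5 kg.
Tool frame: the origin (TCP) lies at the very end of the fingers, on their centre line; the grasp point (between the pads) lies 19 mm behind it; z points along the fingers, y is the line along which they close (so a half turn about z gives the same grasp; the last joint's range is limited). The gripper opens to 95 mm and grips with 3 to 60 N. Pads are 20 mm wide; open, the fingers measure 119 mm over their backs; the gripper's body (75 mm by 180 mm) begins 59 mm behind the grasp point.
Start: joints at [-1.44, 0.491, 1.559, -0, 1.092, -0.106], TCP at [146.643, -607.571, 214.661] pointing down, gripper open.
Joint ranges: [-3.1, 3.1], [-0.84, 2.19], [0.05, 2.79], [-1.13, 4.28], [0.06, 2.93], [-2.69, 2.69]. Speed limits (rad/s): [2.22, 2.22, 2.79, 3.14, 3.14, 3.14].

### API

Orientations are given as [roll, pitch, yaw] about the fixed x, y, z axes, in that order (R = Rz(yaw) Ry(pitch) Rx(roll)).
In Python, from cell import state, read_camera, camera_info, job_done gives the robot as it stands.
- The arm moves only by the shell command python3 -m handwheel 'ROWS'. ROWS is a JSON list of rows, 1 to 5 of them, each an object with the fields x, y, z (the shift in mm), turn (a turn about the tool's z in rad), finger_gap (the opening from 0.0 (shut) to 1.0 (fully open)); a field left out counts as zero (the opening has to be given); each row is the pose to reach, as a shift and turn from the pose commanded when the command began, along the tool's axes at that moment; what a row does not reach only later rows make up. A row lasts 1/12 s, in which the tool goes at most 41.7 mm and 0.125 rad, less where a joint would pass 70% of its speed; a pose out of reach is approached as far as the arm can. The fingers move at their own pace and stop on an object; the grip force is fixed at half the most. Time passes only in rows, so rows that do not move let the fingers close. It prints the time, the measured TCP pose, the force, the opening and the grip force at its end. Input that does not fit is refused with a message, and nothing moves.
- state(): the state, without advancing time (a new reading comes with each control period).
- read_camera(name): name is "side" or "top"; returns (picture, depth): 400x640x3 uint8, red, green, blue; 400x640 float32, mm along the optical axis (not along the pixel's ray), 0 where there is no reading.
- camera_info(name): a dict with "vertical_fov" (degrees; the focal length in pixels is half the picture's height over the tangent of half this angle, whatever the lens; pixels are square), "cx", "cy" (the principal point, pixels), "dist_coeffs" ([k1, k2, p1, p2, k3] as OpenCV has them; the pictures are not rectified), "origin" and "attitude" of the camera in the world. Camera axes: x right, y down, z forward; pixel columns grow to the right and rows downward; lengths in mm; the calibration is good to about 2 mm. A picture is of the moment at which its call begins. camera_info takes no time and is no camera call.
- job_done(): hands the job in; it is judged then, once.
The state is a dict: "t": time; "joints": joint angles; "qvel": joint speeds; "tau": joint torques, N m; "eef_pos": TCP position; "tcp_rot": TCP orientation; "ft_force": force on the tool from outside, world axes, zero at the start; "moment": the same for the moment, N m; "opening": opening from 0.0 (shut) to 1.0 (fully open); "grip_force": force on a finger pad.
Only numpy, scipy, OpenCV 4.12 (cv2) and the standard library are available. Lean on these libraries where they do the work, as an engineer would, in place of code of your own. Each camera call takes 0.05 s, during which the arm holds its last target. There are 200 camera calls.

## Working session

There is one attempt and no reset: what is moved stays moved. The work goes in short steps, Python scripts to look and compute and a shell command to move; the robot and the scene stay as the last step left them, time stands still between calls to the robot, and variables do not carry over. Pictures are saved under pics/ and viewed, at most 10 in all, crops included, and the job is handed in when it is done.

```bash
mkdir -p pics; ls
cat > h.py <<'E'
import numpy as np, cv2
from cell import *
from scipy.spatial.transform import Rotation as R
def cam(n):
    i=camera_info(n); f=200/np.tan(np.radians(i["vertical_fov"])/2)
    K=np.array([[f,0,i["cx"]],[0,f,i["cy"]],[0,0,1.]])
    a=np.array(i["attitude"],float); M=a if a.shape==(3,3) else R.from_euler("xyz",a).as_matrix()
    return K,np.array(i["dist_coeffs"],float),np.array(i["origin"],float),M
def cloud(n,d):
    K,D,o,M=cam(n); h,w=d.shape
    uv=np.stack(np.meshgrid(np.arange(w),np.arange(h)),-1).reshape(-1,1,2).astype(float)
    p=cv2.undistortPoints(uv,K,D).reshape(h,w,2)
    c=np.dstack([p,np.ones((h,w))])*d[...,None]
    return c@M.T+o
def proj(n,P):
    K,D,o,M=cam(n); c=(np.atleast_2d(P)-o)@M
    return cv2.projectPoints(c,np.zeros(3),np.zeros(3),K,D)[0].reshape(-1,2)
def shot(n,name):
    p,d=read_camera(n); cv2.imwrite(f"pics/{name}.png",p[...,::-1]); np.save(f"pics/{name}.npy",d); return p,d
E
python3 - <<'E'
from h import *
for n in("side","top"):
    print(camera_info(n)); shot(n,n+"0")
s=state();print(s)
E
```

```text
pics
{'vertical_fov': 46.31744724673358, 'cx': 317.7521849174483, 'cy': 215.69895255648944, 'dist_coeffs': array([0.04738236, 0.        , 0.        , 0.        , 0.        ]), 'origin': array([ 362.54127588,   41.15123728, 1115.54502577]), 'attitude': array([-2.79862076, -0.00877799, -1.66218726])}
{'vertical_fov': 53.69760002454326, 'cx': 318.717713886929, 'cy': 195.80034713956528, 'dist_coeffs': array([-0.02190353,  0.        ,  0.        ,  0.        ,  0.        ]), 'origin': array([554.62322102,  20.95190562, 956.75241691]), 'attitude': array([-2.95111615, -0.01117264, -1.57319101])}
{'t': 0.1, 'joints': array([-1.43962591e+00,  4.91471369e-01,  1.55936432e+00, -3.02850671e-05,
        1.09168145e+00, -1.05605091e-01]), 'qvel': array([-0.0023403 , -0.00225522, -0.00086772, -0.00089648,  0.00126315,
       -0.00144377]), 'tau': array([ 4.65450139e-03, -6.13623548e+01, -2.58605397e+01,  6.94576604e-02,
        4.70563956e-02, -5.55392728e-05]), 'eef_pos': array([ 146.59150586, -607.36085874,  214.14585024]), 'tcp_rot': array([-3.14067048e+00, -7.07369772e-05,  2.36789448e-01]), 'ft_force': array([-0.18390644,  0.1980637 , -0.34353778]), 'moment': array([-0.02125328,  0.01343486, -0.02038354]), 'grip_force': 0.0, 'opening': 1.0019749180950495}
```

View pics/top0.png

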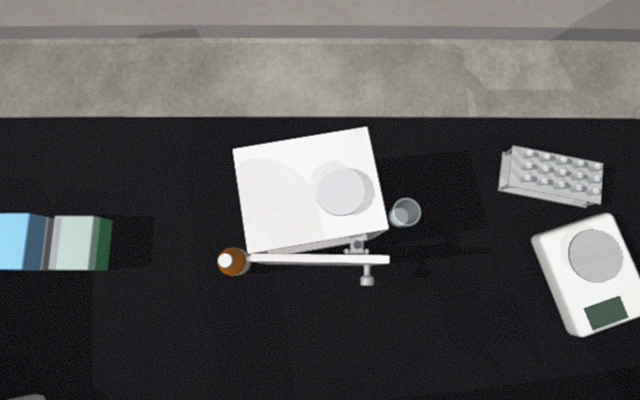

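View pics/side0.png

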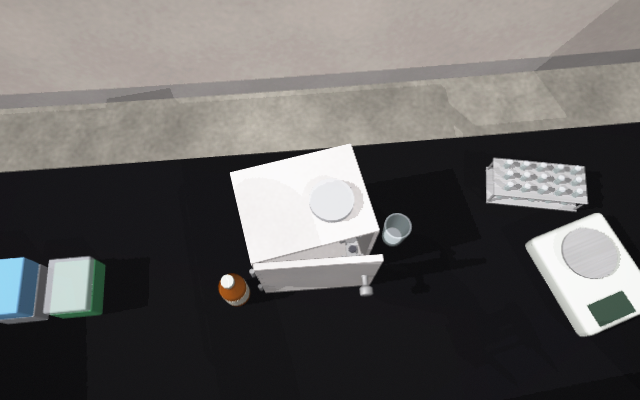

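Top view: cabinet top corners ~(233,149),(368,127),(387,230),(247,253); door's top edge from (250,257) to (389,260); hook/stud at ~(357,244); knob (367,281). Side view shows the same, stud ~(352,250).

```bash
cat > m.py <<'E'
from h import *
for n in("top","side"):
    d=np.load(f"pics/{n}0.npy"); C=cloud(n,d); z=C[...,2]
    m=((z>232)&(z<248)).astype(np.uint8)
    k,l,st,c=cv2.connectedComponentsWithStats(m,connectivity=4)
    for i in range(1,k):
        if st[i,4]<150: continue
        P=C[l==i]; r=cv2.minAreaRect(P[:,:2].astype(np.float32))
        print(n,st[i],"z",np.median(P[:,2]).round(1),np.round(cv2.boxPoints(r),1).tolist())
    b=C[(z>200)&(z<232)]
    x0,y0,x1,y1=(335,225,400,290) if n=="top" else (330,230,395,300)
    np.set_printoptions(linewidth=250)
    print(z[y0+5:y0+40:1,x0+8:x0+40:2].round(0).astype(int)) if n=="top" else print(z[y0:y0+35,x0+8:x0+45:2].round(0).astype(int))
    im=cv2.imread(f"pics/{n}0.png")[y0:y1,x0:x1]
    cv2.imwrite(f"pics/{n}c.png",cv2.resize(im,None,fx=8,fy=8,interpolation=cv2.INTER_CUBIC))
a,b=[cv2.imread(f"pics/{n}c.png") for n in("top","side")]
cv2.imwrite("pics/both.png",cv2.resize(np.hstack([a[:520],b[:520]]),(800,400)))
E
python3 m.py
```

```text
top [  233   127   156   136 13857] z 239.1 [[528.9000244140625, 131.60000610351562], [574.0999755859375, -124.69999694824219], [830.5, -79.5], [785.4000244140625, 176.8000030517578]]
[[238 241 241 239 242 238 238 240 240 239 239 239 239 239 237 239]
 [241 239 240 239 240 237 238 239 241 239 239 239 237 239 241 125]
 [241 241 239 241 241 239 238 238 237 238 239 240 231 222  96 122]
 [240 238 238 238 239 237 240 240 236 237 221 218  32  67  94 121]
 [239 238 240 240 239 237 237 207 208 210   7  10  35  61  91 115]
 [237 239 237 235 207 208 207 208 209 208   9   8  28  57  88 116]
 [241 230 221   9 209 206 208 210 208 209   8   7  26  55  86  86]
 [  7  11   8  11 210 207 204 210 210 210   9  11  22 957  63  46]
 [ 10  11   8   7 209 208 208 209 208 209   9  10  16  40  24   1]
 [  9   6  10  11 208 208 208 209 208 207   8   8  12  -1   0  -3]
 [  7   9   7   8 205 208 209 220 208 208  -4   1   1  -2   1   1]
 [ 10  11  11  11 209 206 219 220 219 208  -2  -2  -3   1   0   0]
 [ 10   9  10  10 207 207 220 218 219 210  -3  -2   1  -1   2   0]
 [ 11   9   1  -1 208 219 218 219 218 207   0
[... 4345 characters left out ...]
39  240  238]
 [ 240  241  240  239  242  240  237  239  240  240  237  236  239  241  241  239  239  242  241]
 [ 240  239  238  237  240  241  241  239  238  240  240  241  240  241  240  240  241  237  239]
 [ 238  239  241  241  238  238  237  238  240  241  239  238  241  238  238  241  239  240  242]
 [ 239  240  242  240  240  238  241  242  243  239  241  239  239  239  238  238  238  239  239]
 [ 241  242  242  240  240  240  241  241  239  241  237  241  240  236  235  234  232  232  229]
 [ 239  237  241  238  240  239  236  238  237  233  232  232  229  229  228  225  225  224  222]
 [ 236  233  235  233  229  231  229  227  227  224  220  221  222  220  218  217  216  215  214]]
```

View pics/both.png

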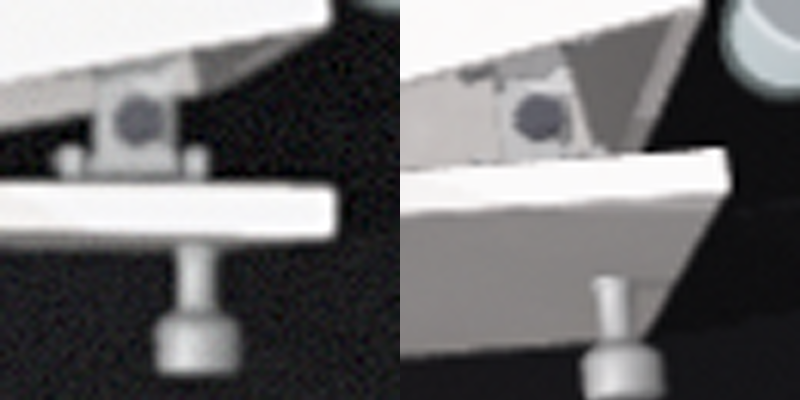

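The crop shows the stud head (dark disc) clear in the gap, the bracket below it and the knob outside; both depths put its top at about 219. Next I fit the door, cabinet and stud.

```bash
cat > fit.py <<'E'
from h import *
def fit(n,d,verbose=1):
    C=cloud(n,d); z=C[...,2]
    P=C[(z>233)&(z<246)][:,:2]
    S=C[(z>215.5)&(z<223.5)&(C[...,0]>540)&(C[...,0]<650)&(C[...,1]<-30)&(C[...,1]>-100)]
    return P,S
if __name__=="__main__":
  for n in("top","side"):
    d=np.load(f"pics/{n}0.npy"); P,S=fit(n,d)
    c,s=np.cos(.174),np.sin(.174); Rm=np.array([[c,-s],[s,c]])
    # door strip: points within 30 of guessed door
    D=P[(P[:,0]<600)&(P[:,0]<588+ (142-P[:,1])*0.04-4)]
    r=cv2.minAreaRect(D.astype(np.float32)); print(n,"door",len(D),r[1],np.round(cv2.boxPoints(r),1).tolist())
    B=P[P[:,0]>625]; 
    B=P[P@[c,s]>(np.array([611,14])@[c,s]+3)]
    r=cv2.minAreaRect(B.astype(np.float32)); print("cab",r[1],np.round(cv2.boxPoints(r),1).tolist())
    c0=np.array([580,-62]); 
    Q=S[np.abs(S[:,:2]-np.median(S[:,:2],0)).max(1)<12]
    print("stud",len(Q),np.median(Q,0),Q.mean(0),Q.min(0),Q.max(0))
    C=cloud(n,d)
    for (nm,lo,hi,bx) in(("bottle",135,165,(500,640,130,230)),("beaker",70,100,(560,760,-200,-110)),("dish",252,264,(600,840,-130,180))):
        q=C[(C[...,2]>lo)&(C[...,2]<hi)&(C[...,0]>bx[0])&(C[...,0]<bx[1])&(C[...,1]>bx[2])&(C[...,1]<bx[3])]
        if len(q): print(nm,len(q),np.median(q,0).round(),q.min(0).round(),q.max(0).round())
E
python3 fit.py
```

```text
top door 1042 (248.93154907226562, 14.090008735656738) [[570.7999877929688, -112.30000305175781], [584.9000244140625, -112.5999984741211], [588.7999877929688, 136.3000030517578], [574.7000122070312, 136.60000610351562]]
cab (196.96600341796875, 260.2744140625) [[591.4000244140625, 142.60000610351562], [636.5999755859375, -113.69999694824219], [830.5, -79.5], [785.4000244140625, 176.8000030517578]]
stud 56 [605.47220762 -58.51204071 218.77045185] [605.63695643 -58.18026441 218.8778334 ] [598.05608274 -66.39854946 215.97314404] [613.13319235 -51.10988176 222.37522918]
bottle 168 [579. 201. 149.] [567. 131. 137.] [595. 216. 153.]
beaker 139 [ 689. -171.   83.] [ 633. -200.   70.] [ 718. -112.   90.]
dish 1876 [700. -25. 257.] [656. -70. 252.] [744.  20. 261.]
side door 945 (249.0917205810547, 15.17776870727539) [[570.5, -111.19999694824219], [585.7000122070312, -111.4000015258789], [589.7999877929688, 137.6999969482422], [574.5999755859375, 137.89999389648438]]
cab (198.1087646484375, 259.8868713378906) [[591.0999755859375, 143.39999389648438], [636.4000244140625, -112.5], [831.5, -78.0], [786.2000122070312, 177.89999389648438]]
stud 50 [605.71283188 -56.96826362 219.30655503] [605.88909852 -56.82614628 219.5186141 ] [598.23502214 -63.91815859 215.63633681] [613.36882587 -49.34009866 223.26523624]
bottle 163 [578. 201. 150.] [566. 131. 136.] [593. 215. 164.]
beaker 162 [ 689. -172.   83.] [ 634. -200.   70.] [ 720. -110.   96.]
dish 1522 [699. -23. 258.] [655. -68. 252.] [745.  20. 263.]
```

```bash
python3 -m handwheel '[{"z": -40,"turn": 0.12,"finger_gap": 0},{"z": -80,"turn": 0.24,"finger_gap": 0},{"z": -110,"turn": 0.252,"finger_gap": 0},{"z": -110,"turn": 0.252,"finger_gap": 0}]'
python3 -m handwheel '[{"x": 25,"y": -30,"finger_gap": 0},{"x": 50,"y": -60,"finger_gap": 0},{"x": 75,"y": -90,"finger_gap": 0},{"x": 100,"y": -120,"finger_gap": 0},{"x": 125,"y": -150,"finger_gap": 0}]'
python3 -m handwheel '[{"x": 25,"y": -30,"finger_gap": 0},{"x": 50,"y": -60,"finger_gap": 0},{"x": 75,"y": -90,"finger_gap": 0},{"x": 100,"y": -120,"finger_gap": 0},{"x": 125,"y": -150,"finger_gap": 0}]'
```

```text
t: 0.43
eef_pos: [146.9, -609.0, 330.9]
tcp_rot: [3.133, -0.001, -0.016]
ft_force: [0.1, -1.3, 0.6]
opening: 0.775
grip_force: 0.0
t: 0.85
eef_pos: [274.6, -457.8, 324.0]
tcp_rot: [-3.141, 0.0, -0.015]
ft_force: [0.3, 0.0, 0.2]
opening: 0.428
grip_force: 0.0
t: 1.27
eef_pos: [401.9, -309.6, 324.1]
tcp_rot: [-3.141, 0.0, -0.015]
ft_force: [1.5, -0.6, -0.7]
opening: 0.077
grip_force: 0.0
```

```bash
python3 -m handwheel '[{"x": 25,"y": -30,"finger_gap": 0},{"x": 50,"y": -60,"finger_gap": 0},{"x": 75,"y": -90,"finger_gap": 0},{"x": 100,"y": -120,"finger_gap": 0},{"x": 120,"y": -150,"finger_gap": 0}]'
python3 -m handwheel '[{"x": 25,"y": -30,"finger_gap": 0},{"x": 50,"y": -60,"finger_gap": 0},{"x": 70,"y": -90,"finger_gap": 0},{"x": 77,"y": -105,"finger_gap": 0},{"x": 77,"y": -105,"finger_gap": 0}]'
python3 - <<'E'
from h import *
s=state(); print(s["eef_pos"],s["tcp_rot"],s["ft_force"],s["opening"])
p,d=shot("top","top1")
im=cv2.imread("pics/top1.png")[180:310,280:440]; cv2.imwrite("pics/top1c.png",cv2.resize(im,None,fx=4,fy=4,interpolation=cv2.INTER_CUBIC))
E
```

```text
t: 1.68
eef_pos: [524.6, -161.4, 323.9]
tcp_rot: [-3.141, 0.001, -0.014]
ft_force: [0.7, 0.0, 0.6]
opening: 0.005
grip_force: 0.0
t: 2.1
eef_pos: [603.1, -56.3, 323.3]
tcp_rot: [-3.141, 0.001, -0.011]
ft_force: [0.6, 0.2, 0.2]
opening: 0.007
grip_force: 0.0
[603.06282965 -56.339065   323.25855893] [-3.14081184e+00  1.49131414e-03 -1.13226521e-02] [0.60894765 0.2139812  0.18283372] 0.007267416717063028
```

View pics/top1c.png

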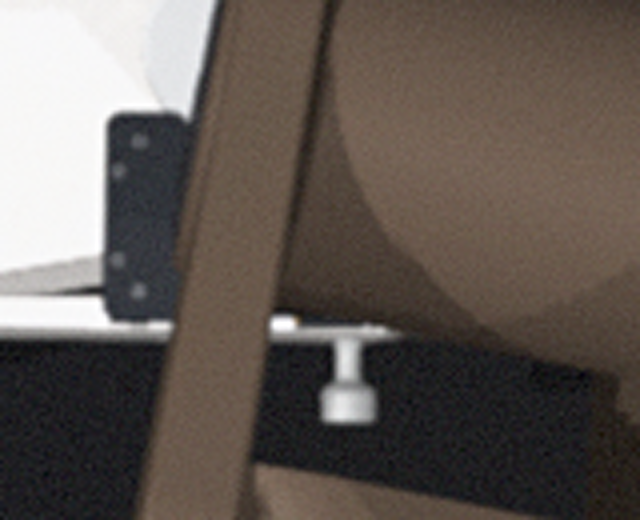

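The arm hides the stud from above; the gripper body lies along y as intended. I'll descend on the measured pose.

```bash
python3 -m handwheel '[{"y": 1.5,"z": 25,"finger_gap": 0},{"y": 1.5,"z": 50,"finger_gap": 0},{"y": 1.5,"z": 70,"finger_gap": 0},{"y": 1.5,"z": 70,"finger_gap": 0}]'
python3 -m handwheel '[{"z": 10,"finger_gap": 0},{"z": 20,"finger_gap": 0},{"z": 27,"finger_gap": 0},{"z": 27,"finger_gap": 0},{"z": 27,"finger_gap": 0}]'
```

```text
t: 2.48
eef_pos: [599.9, -61.8, 250.7]
tcp_rot: [-3.141, 0.006, -0.016]
ft_force: [-1.2, 0.3, -0.1]
opening: 0.001
grip_force: 0.0
t: 2.9
eef_pos: [602.0, -61.0, 227.7]
tcp_rot: [3.142, -0.0, -0.015]
ft_force: [-0.2, -0.2, 0.3]
opening: 0.005
grip_force: 0.0
```

```bash
python3 -m handwheel '[{"x": 1,"y": -3,"finger_gap": 0},{"x": 1,"y": -3,"finger_gap": 0},{"x": 1,"y": -3,"finger_gap": 0}]'
python3 -m handwheel '[{"z": 3,"finger_gap": 0},{"z": 3,"finger_gap": 0},{"z": 3,"finger_gap": 0}]'
```

```text
t: 3.15
eef_pos: [603.3, -57.7, 228.1]
tcp_rot: [3.141, -0.001, -0.015]
ft_force: [-1.0, -0.5, -0.2]
opening: 0.004
grip_force: 0.0
t: 3.4
eef_pos: [603.0, -57.9, 224.5]
tcp_rot: [3.142, 0.0, -0.015]
ft_force: [-0.3, -0.5, -0.1]
opening: 0.007
grip_force: 0.0
```

```bash
python3 -m handwheel '[{"z": 1,"finger_gap": 0},{"z": 2,"finger_gap": 0},{"z": 2,"finger_gap": 0},{"z": 2,"finger_gap": 0}]'; python3 -m handwheel '[{"z": 1,"finger_gap": 0},{"z": 2,"finger_gap": 0},{"z": 2,"finger_gap": 0},{"z": 2,"finger_gap": 0}]'
```

```text
t: 3.73
eef_pos: [603.0, -58.0, 222.5]
tcp_rot: [3.142, 0.0, -0.015]
ft_force: [0.4, -0.3, -0.2]
opening: 0.002
grip_force: 0.0
t: 4.07
eef_pos: [603.0, -57.9, 220.5]
tcp_rot: [3.142, 0.0, -0.015]
ft_force: [-0.3, 0.1, -1.1]
opening: 0.004
grip_force: 0.0
```

Now millimetre by millimetre, watching the force.

```bash
for i in 1; do python3 -m handwheel '[{"z": 1,"finger_gap": 0},{"z": 1,"finger_gap": 0},{"z": 1,"finger_gap": 0}]'; python3 -m handwheel '[{"z": 1,"finger_gap": 0},{"z": 1,"finger_gap": 0},{"z": 1,"finger_gap": 0}]';python3 -m handwheel '[{"z": 1,"finger_gap": 0},{"z": 1,"finger_gap": 0},{"z": 1,"finger_gap": 0}]'; done | grep -E "eef|ft"
```

```text
eef_pos: [603.2, -58.0, 220.0]
ft_force: [-0.9, -0.4, 4.2]
eef_pos: [603.2, -58.0, 218.8]
ft_force: [0.1, -0.3, 4.1]
eef_pos: [603.2, -58.0, 217.7]
ft_force: [0.2, -0.5, 4.9]
```

```bash
(python3 -m handwheel '[{"z": 1,"finger_gap": 0},{"z": 2,"finger_gap": 0},{"z": 3,"finger_gap": 0},{"z": 3,"finger_gap": 0},{"z": 3,"finger_gap": 0}]'; python3 -m handwheel '[{"z": 1,"finger_gap": 0},{"z": 2,"finger_gap": 0},{"z": 2,"finger_gap": 0},{"z": 2,"finger_gap": 0}]';python3 -m handwheel '[{"z": 1,"finger_gap": 0},{"z": 1,"finger_gap": 0},{"z": 1,"finger_gap": 0}]') | grep -E "t:|eef|ft"
```

```text
t: 5.23
eef_pos: [603.2, -58.0, 214.8]
tcp_rot: [3.141, -0.0, -0.015]
ft_force: [-0.7, 0.3, 6.5]
t: 5.57
eef_pos: [603.2, -58.0, 213.0]
tcp_rot: [3.141, -0.001, -0.015]
ft_force: [0.0, -0.3, 7.0]
t: 5.82
eef_pos: [603.3, -58.0, 212.1]
tcp_rot: [3.141, -0.001, -0.015]
ft_force: [0.3, 0.8, 8.5]
```

```bash
(python3 -m handwheel '[{"z": 0.5,"finger_gap": 0},{"z": 0.5,"finger_gap": 0},{"z": 0.5,"finger_gap": 0}]';python3 -m handwheel '[{"z": 0.4,"finger_gap": 0},{"z": 0.4,"finger_gap": 0},{"z": 0.4,"finger_gap": 0}]') | grep -E "t:|eef|ft"
```

```text
t: 6.07
eef_pos: [603.3, -58.0, 211.6]
tcp_rot: [3.141, -0.001, -0.015]
ft_force: [0.8, -0.1, 7.6]
t: 6.32
eef_pos: [603.3, -58.0, 211.2]
tcp_rot: [3.141, -0.001, -0.015]
ft_force: [-0.4, -0.5, 8.8]
```

```bash
(python3 -m handwheel '[{"x": -2,"finger_gap": 0},{"x": -4,"finger_gap": 0},{"x": -6,"finger_gap": 0},{"x": -6,"finger_gap": 0}]';python3 -m handwheel '[{"x": -2,"finger_gap": 0},{"x": -4,"finger_gap": 0},{"x": -4,"finger_gap": 0}]') | grep -E "t:|eef|ft"
cat > arc.py <<'E'
import numpy as np,sys
H=np.array([589,137.]);p0=-.0157
def tcp(u,v,d):
    p=p0-d; x=np.array([np.cos(p),np.sin(p)]); y=np.array([-x[1],x[0]]); return H+u*x-v*y,p
def rows(x,y,yaw,u,v,ds):
    for d in ds:
        t,p=tcp(u,v,d); e=t-[x,y]; c,s=np.cos(yaw),np.sin(yaw)
        print(round(d,3),"dx %.1f dy %.1f turn %.3f"%(e@[c,s],e@[s,-c],yaw-p),t.round(1))
E
python3 - <<'E'
from arc import *
rows(593.3,-58,-.0157,9,195,[0,.02,.04,.06,.08,.1,.12,.14,.16,.18,.2])
E
```

```text
t: 6.65
eef_pos: [597.2, -58.2, 211.3]
tcp_rot: [3.141, -0.001, -0.015]
ft_force: [-0.7, -1.4, 8.3]
t: 6.9
eef_pos: [593.2, -58.2, 211.4]
tcp_rot: [3.141, -0.001, -0.015]
ft_force: [-0.6, -1.8, 8.6]
0 dx 1.6 dy 0.1 turn 0.000 [594.9 -58.1]
0.02 dx -2.3 dy 0.2 turn 0.020 [591.  -58.2]
0.04 dx -6.2 dy 0.3 turn 0.040 [587.1 -58.2]
0.06 dx -10.1 dy 0.3 turn 0.060 [583.2 -58.1]
0.08 dx -14.0 dy 0.2 turn 0.080 [579.3 -58. ]
0.1 dx -17.9 dy 0.0 turn 0.100 [575.4 -57.7]
0.12 dx -21.8 dy -0.2 turn 0.120 [571.5 -57.4]
0.14 dx -25.7 dy -0.6 turn 0.140 [567.7 -57. ]
0.16 dx -29.5 dy -1.0 turn 0.160 [563.8 -56.6]
0.18 dx -33.4 dy -1.4 turn 0.180 [559.9 -56. ]
0.2 dx -37.3 dy -2.0 turn 0.200 [556.1 -55.4]
```

```bash
(python3 -m handwheel '[{"x": -2,"turn": 0.02,"finger_gap": 0},{"x": -4,"turn": 0.03,"finger_gap": 0},{"x": -6,"y": 0.2,"turn": 0.04,"finger_gap": 0},{"x": -6,"y": 0.2,"turn": 0.04,"finger_gap": 0}]') | grep -E "t:|eef|ft"
```

```text
t: 7.23
eef_pos: [587.1, -58.3, 211.3]
tcp_rot: [3.141, -0.001, -0.056]
ft_force: [0.1, -2.7, 8.0]
```

```bash
(python3 -m handwheel '[{"x": -4,"y": 0.2,"turn": 0.02,"finger_gap": 0},{"x": -8,"y": 0.2,"turn": 0.04,"finger_gap": 0},{"x": -12,"turn": 0.06,"finger_gap": 0},{"x": -12,"turn": 0.06,"finger_gap": 0}]';python3 -m handwheel '[{"x": -4,"turn": 0.02,"finger_gap": 0},{"x": -8,"turn": 0.04,"finger_gap": 0},{"x": -12,"y": -0.3,"turn": 0.06,"finger_gap": 0},{"x": -16,"y": -0.5,"turn": 0.08,"finger_gap": 0},{"x": -20,"y": -1,"turn": 0.1,"finger_gap": 0}]') | grep -E "t:|eef|tcp|ft"
python3 - <<'E'
from h import *
p,d=shot("side","side2")
im=cv2.imread("pics/side2.png")[150:350,180:500]; cv2.imwrite("pics/side2c.png",cv2.resize(im,None,fx=2,fy=2))
E
```

```text
t: 7.57
eef_pos: [574.9, -57.7, 211.3]
tcp_rot: [3.14, -0.001, -0.116]
ft_force: [-0.9, -3.0, 7.4]
t: 7.98
eef_pos: [555.6, -55.0, 211.3]
tcp_rot: [3.14, -0.002, -0.216]
ft_force: [-0.4, -6.7, 8.9]
```

View pics/side2c.png

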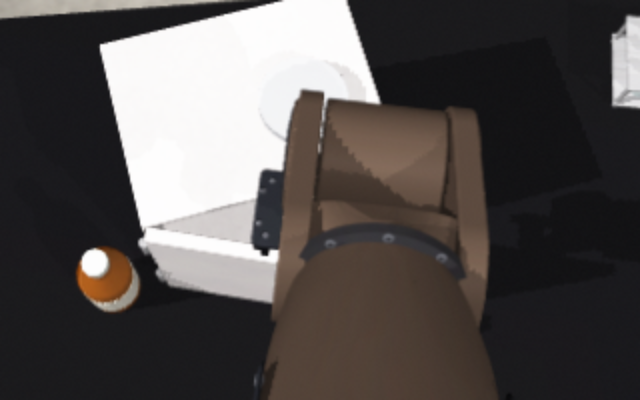

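The door has swung out visibly, hook passed. I'll check the angle by depth and plan the rest of the arc.

```bash
python3 -m handwheel '[{"y": -0.5,"z": -4,"finger_gap": 0},{"y": -0.5,"z": -9,"finger_gap": 0},{"y": -0.5,"z": -13,"finger_gap": 0},{"y": -0.5,"z": -13,"finger_gap": 0}]' | grep -E "eef|ft"
cat > door.py <<'E'
from h import *
def angle(n="side",tag="d"):
    p,d=read_camera(n); C=cloud(n,d); z=C[...,2]; P=C[(z>233)&(z<245)][:,:2]
    c,s=np.cos(.174),np.sin(.174)
    P=P[(P@[c,s]<np.array([588,142])@[c,s]-6)]
    P=P[(P[:,1]<145)&(P[:,1]>-130)].astype(np.float32)
    r=cv2.minAreaRect(P); b=cv2.boxPoints(r)
    vx,vy,x0,y0=cv2.fitLine(P,cv2.DIST_HUBER,0,.01,.01).ravel()
    a=np.arctan2(vx,vy); a=(a+np.pi/2)%np.pi-np.pi/2
    print("door",round(float(.174+(-a)),3),"or",round(float(.174+a),3),len(P),b.round(1).tolist())
angle("side"); angle("top")
E
python3 door.py
python3 - <<'E'
from arc import *
for a in(.2,.4,.6,.8,1.0,1.2): 
    t,p=tcp(9,195,a); print(a); rows(*t,p,9,195,[a+.05,a+.1,a+.15,a+.2])
E
```

```text
eef_pos: [555.4, -53.4, 224.0]
ft_force: [-0.3, -0.2, -0.1]
door -0.091 or 0.439 480 [[542.5, 18.700000762939453], [556.9000244140625, 14.899999618530273], [589.4000244140625, 137.1999969482422], [575.0999755859375, 141.0]]
door -0.079 or 0.427 433 [[549.0, 42.400001525878906], [562.5, 38.79999923706055], [588.5, 136.0], [575.0, 139.60000610351562]]
0.2
0.25 dx -9.8 dy 0.2 turn 0.050 [546.5 -53.5]
0.3 dx -19.5 dy -0.1 turn 0.100 [537.  -51.2]
0.35 dx -29.2 dy -0.8 turn 0.150 [527.7 -48.3]
0.4 dx -38.9 dy -2.1 turn 0.200 [518.5 -45. ]
0.4
0.45 dx -9.8 dy 0.2 turn 0.050 [509.5 -41.3]
0.5 dx -19.5 dy -0.1 turn 0.100 [500.7 -37.1]
0.55 dx -29.2 dy -0.8 turn 0.150 [492.1 -32.4]
0.6 dx -38.9 dy -2.1 turn 0.200 [483.7 -27.4]
0.6
0.65 dx -9.8 dy 0.2 turn 0.050 [475.6 -21.9]
0.7 dx -19.5 dy -0.1 turn 0.100 [467.8 -16.1]
0.75 dx -29.2 dy -0.8 turn 0.150 [460.3  -9.8]
0.8 dx -38.9 dy -2.1 turn 0.200 [453.2  -3.2]
0.8
0.85 dx -9.8 dy 0.2 turn 0.050 [446.3   3.8]
0.9 dx -19.5 dy -0.1 turn 0.100 [439.9  11.1]
0.95 dx -29.2 dy -0.8 turn 0.150 [433.7  18.7]
1.0 dx -38.9 dy -2.1 turn 0.200 [428.   26.6]
1.0
1.05 dx -9.8 dy 0.2 turn 0.050 [422.7  34.8]
1.1 dx -19.5 dy -0.1 turn 0.100 [417.8  43.2]
1.15 dx -29.2 dy -0.8 turn 0.150 [413.3  51.9]
1.2 dx -38.9 dy -2.1 turn 0.200 [409.3  60.8]
1.2
1.25 dx -9.8 dy 0.2 turn 0.050 [405.7  69.8]
1.3 dx -19.5 dy -0.1 turn 0.100 [402.6  79.1]
1.35 dx -29.2 dy -0.8 turn 0.150 [399.9  88.5]
1.4 dx -38.9 dy -2.1 turn 0.200 [397.7  98. ]
```

```bash
(python3 -m handwheel '[{"x": -10,"turn": 0.05,"finger_gap": 0},{"x": -19.5,"turn": 0.1,"finger_gap": 0},{"x": -29,"y": -1,"turn": 0.15,"finger_gap": 0},{"x": -39,"y": -2,"turn": 0.2,"finger_gap": 0},{"x": -48.5,"y": -4,"turn": 0.25,"finger_gap": 0}]'; python3 -m handwheel '[{"x": -10,"turn": 0.05,"finger_gap": 0},{"x": -19.5,"turn": 0.1,"finger_gap": 0},{"x": -29,"y": -1,"turn": 0.15,"finger_gap": 0},{"x": -39,"y": -2,"turn": 0.2,"finger_gap": 0},{"x": -48.5,"y": -4,"turn": 0.25,"finger_gap": 0}]') | grep -E "t:|eef|tcp|ft"; python3 door.py
```

```text
t: 8.88
eef_pos: [508.3, -39.1, 223.1]
tcp_rot: [3.141, 0.001, -0.468]
ft_force: [1.2, -2.1, -0.4]
t: 9.3
eef_pos: [466.8, -13.7, 223.3]
tcp_rot: [3.141, 0.0, -0.718]
ft_force: [0.9, -1.8, 1.2]
door -0.57 or 0.918 345 [[473.3999938964844, 31.200000762939453], [483.79998779296875, 21.700000762939453], [587.7999877929688, 136.10000610351562], [577.4000244140625, 145.60000610351562]]
door -0.576 or 0.924 452 [[507.1000061035156, 71.19999694824219], [517.4000244140625, 61.5], [588.2999877929688, 136.60000610351562], [578.0, 146.3000030517578]]
```

```bash
(python3 -m handwheel '[{"x": -10,"turn": 0.05,"finger_gap": 0},{"x": -19.5,"turn": 0.1,"finger_gap": 0},{"x": -29,"y": -1,"turn": 0.15,"finger_gap": 0},{"x": -39,"y": -2,"turn": 0.2,"finger_gap": 0},{"x": -48.5,"y": -4,"turn": 0.25,"finger_gap": 0}]'; python3 -m handwheel '[{"x": -10,"turn": 0.05,"finger_gap": 0},{"x": -19.5,"turn": 0.1,"finger_gap": 0},{"x": -29,"y": -1,"turn": 0.15,"finger_gap": 0},{"x": -39,"y": -2,"turn": 0.2,"finger_gap": 0},{"x": -48.5,"y": -4,"turn": 0.25,"finger_gap": 0}]') | grep -E "t:|eef|tcp|ft"; python3 door.py
```

```text
t: 9.82
eef_pos: [433.5, 20.9, 223.5]
tcp_rot: [3.141, -0.0, -0.966]
ft_force: [0.4, -1.8, -0.5]
t: 10.23
eef_pos: [408.0, 47.8, 222.8]
tcp_rot: [-3.13, 0.023, -1.193]
ft_force: [-0.2, 0.4, -0.0]
door -0.996 or 1.344 333 [[496.79998779296875, 115.19999694824219], [502.0, 102.30000305175781], [584.0, 135.39999389648438], [578.7000122070312, 148.3000030517578]]
door -1.014 or 1.362 540 [[472.8999938964844, 105.0999984741211], [478.29998779296875, 91.69999694824219], [584.4000244140625, 134.60000610351562], [579.0, 148.0]]
```

```bash
(python3 -m handwheel '[{"x": 3,"y": -15,"finger_gap": 0},{"x": 3,"y": -30,"finger_gap": 0},{"x": 3,"y": -45,"finger_gap": 0},{"x": 3,"y": -45,"finger_gap": 0}]'; python3 -m handwheel '[{"x": -6,"turn": 0.04,"finger_gap": 0},{"x": -12,"turn": 0.08,"finger_gap": 0},{"x": -18,"y": -1,"turn": 0.12,"finger_gap": 0},{"x": -24,"y": -2,"turn": 0.15,"finger_gap": 0},{"x": -24,"y": -2,"turn": 0.15,"finger_gap": 0}]') | grep -E "t:|eef|tcp|ft"; python3 door.py
```

```text
t: 10.67
eef_pos: [452.7, 53.5, 222.8]
tcp_rot: [-3.124, 0.032, -1.188]
ft_force: [-0.7, -0.1, 0.1]
t: 11.08
eef_pos: [437.1, 42.1, 217.5]
tcp_rot: [-3.103, 0.087, -1.297]
ft_force: [-0.8, -0.1, -1.0]
door -1.032 or 1.38 442 [[465.1000061035156, 102.80000305175781], [470.3999938964844, 89.5], [584.0, 135.0], [578.5999755859375, 148.3000030517578]]
door -1.012 or 1.36 644 [[451.5, 96.80000305175781], [457.0, 83.19999694824219], [585.0999755859375, 134.6999969482422], [579.7000122070312, 148.3000030517578]]
```

The door is at about 1.37 rad and the arm is near its inner reach limit, so I back off and lift.

```bash
(python3 -m handwheel '[{"x": 20,"finger_gap": 0},{"x": 40,"finger_gap": 0},{"x": 60,"y": -20,"finger_gap": 0},{"x": 80,"y": -40,"finger_gap": 0},{"x": 80,"y": -60,"finger_gap": 0}]'; python3 -m handwheel '[{"z": -30,"finger_gap": 0},{"z": -60,"finger_gap": 0},{"z": -80,"finger_gap": 0},{"z": -80,"finger_gap": 0},{"z": -80,"finger_gap": 0}]') | grep -E "t:|eef|tcp|ft"; python3 door.py; python3 -c "
from h import *
shot('side','side3')"
```

```text
t: 11.6
eef_pos: [519.4, -19.9, 213.2]
tcp_rot: [-3.103, 0.084, -1.295]
ft_force: [-0.1, -0.2, -0.4]
t: 12.02
eef_pos: [516.8, -25.0, 293.5]
tcp_rot: [-3.101, 0.084, -1.293]
ft_force: [0.4, -0.3, -0.4]
door -0.429 or 0.777 566 [[496.29998779296875, 28.600000381469727], [508.3999938964844, 20.200000762939453], [589.0, 136.5], [577.0, 144.8000030517578]]
door -0.429 or 0.777 690 [[489.3999938964844, 18.100000381469727], [501.1000061035156, 10.0], [588.7999877929688, 136.6999969482422], [577.0999755859375, 144.6999969482422]]
```

View pics/side3.png

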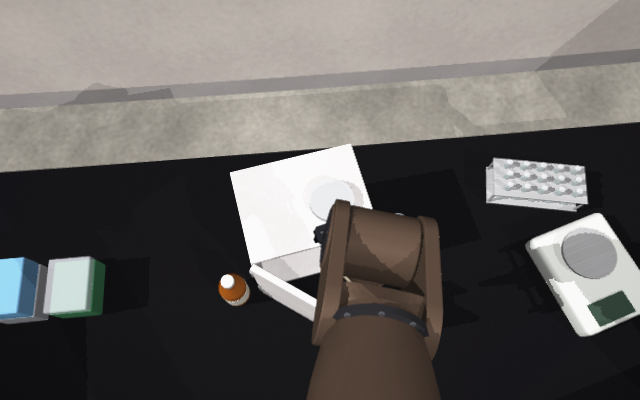

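Backing off, the low finger caught the barb and drew the door back to about 0.78 rad (visible in the picture, door edge from (252,265) to (318,315)); nothing else is disturbed. The finger is free above now; I'll reach in again nearer the hinge, clear of the hook, and push the door open.

```bash
cat > go.py <<'E'
from h import *; from arc import tcp
s=state(); M=R.from_euler("xyz",s["tcp_rot"]).as_matrix()
def rel(a,b): print((M.T@(np.array(b)-np.array(a))).round(1),np.round(b))
p=s["eef_pos"]; print(p,s["joints"].round(2))
a=np.r_[tcp(32,125,.587)[0],290]; rel(p,a)
b=np.r_[a[:2],217]; rel(a,b)
for d in(.6,.7,.8,.9,1.0,1.1,1.2,1.28):
    c=np.r_[tcp(12,125,d)[0],217]; rel(b,c)
E
python3 go.py
```

```text
[516.21936075 -24.8345416  291.85049528] [-0.23  0.26  1.72  0.1   1.18  2.6 ]
[-31.2 -38.1   6. ] [545.  16. 290.]
[ 6.3  2.7 72.7] [545.  16. 217.]
[-16.5  13.9   0.9] [527.  28. 217.]
[-25.9  22.3   1.4] [516.  35. 217.]
[-36.   29.6   2. ] [506.  43. 217.]
[-46.9  35.9   2.7] [497.  51. 217.]
[-58.3  41.1   3.5] [489.  61. 217.]
[-70.1  45.2   4.4] [482.  71. 217.]
[-82.3  48.    5.3] [476.  82. 217.]
[-92.2  49.4   6.1] [472.  91. 217.]
```

```bash
(python3 -m handwheel '[{"turn": -0.12,"finger_gap": 0},{"turn": -0.24,"finger_gap": 0},{"turn": -0.36,"finger_gap": 0},{"turn": -0.48,"finger_gap": 0},{"turn": -0.55,"finger_gap": 0}]') | grep -E "t:|eef|tcp|ft"; python3 go.py
```

```text
t: 12.58
eef_pos: [516.4, -24.9, 291.8]
tcp_rot: [-3.065, 0.054, -0.737]
ft_force: [-0.7, 0.2, 0.5]
[516.35958581 -24.89432915 291.75350786] [-0.23  0.26  1.72  0.1   1.18  2.04]
[ -6.5 -48.8   5.9] [545.  16. 290.]
[ 3.9  5.6 72.7] [545.  16. 217.]
[-21.4   3.1   0.9] [527.  28. 217.]
[-33.7   5.2   1.4] [516.  35. 217.]
[-46.2   6.1   2. ] [506.  43. 217.]
[-58.8   5.8   2.7] [497.  51. 217.]
[-71.2   4.2   3.5] [489.  61. 217.]
[-83.4   1.3   4.4] [482.  71. 217.]
[-95.2  -2.7   5.3] [476.  82. 217.]
[-104.4   -6.8    6.2] [472.  91. 217.]
```

```bash
(python3 -m handwheel '[{"x": -3,"y": -25,"z": 3,"finger_gap": 0},{"x": -6.5,"y": -49,"z": 6,"finger_gap": 0},{"x": -6.5,"y": -49,"z": 6,"finger_gap": 0}]';python3 -m handwheel '[{"x": 1,"y": 2,"z": 25,"finger_gap": 0},{"x": 3,"y": 4,"z": 50,"finger_gap": 0},{"x": 4,"y": 5.5,"z": 72,"finger_gap": 0},{"x": 4,"y": 5.5,"z": 72,"finger_gap": 0}]') | grep -E "t:|eef|tcp|ft"; python3 door.py
```

```text
t: 12.83
eef_pos: [546.3, 18.0, 289.7]
tcp_rot: [-3.064, 0.054, -0.742]
ft_force: [-1.0, -0.6, -0.4]
t: 13.17
eef_pos: [543.2, 15.8, 214.3]
tcp_rot: [-3.069, 0.059, -0.744]
ft_force: [0.4, -0.2, 0.1]
door -0.43 or 0.778 318 [[529.2999877929688, 75.9000015258789], [540.9000244140625, 67.9000015258789], [588.5, 136.6999969482422], [577.0, 144.6999969482422]]
door -0.442 or 0.79 435 [[434.5, -60.79999923706055], [446.1000061035156, -68.80000305175781], [588.7000122070312, 136.6999969482422], [577.2000122070312, 144.8000030517578]]
```

```bash
(python3 -m handwheel '[{"x": -8,"y": 1,"z": 0.3,"finger_gap": 0},{"x": -16,"y": 2,"z": 0.6,"finger_gap": 0},{"x": -24,"y": 3,"z": 1,"finger_gap": 0},{"x": -32,"y": 5,"z": 1.4,"finger_gap": 0},{"x": -40,"y": 6,"z": 1.7,"finger_gap": 0}]') | grep -E "t:|eef|tcp|ft"; python3 door.py
```

```text
t: 13.68
eef_pos: [511.4, 39.0, 219.4]
tcp_rot: [-3.063, 0.051, -0.743]
ft_force: [2.2, -0.6, 0.4]
door -0.645 or 0.993 131 [[536.7000122070312, 102.69999694824219], [546.9000244140625, 93.0], [588.2999877929688, 136.5], [578.0999755859375, 146.1999969482422]]
door -0.631 or 0.979 148 [[402.79998779296875, -31.100000381469727], [412.70001220703125, -40.900001525878906], [588.2999877929688, 136.1999969482422], [578.4000244140625, 146.0]]
```

```bash
(python3 -m handwheel '[{"x": -10,"z": 0.5,"finger_gap": 0},{"x": -20,"y": -1,"z": 1,"finger_gap": 0},{"x": -30,"y": -2,"z": 2,"finger_gap": 0},{"x": -38,"y": -4,"z": 2,"finger_gap": 0},{"x": -46,"y": -7,"z": 3,"finger_gap": 0}]';python3 -m handwheel '[{"x": -6,"y": -2,"finger_gap": 0},{"x": -12,"y": -4,"z": 0.5,"finger_gap": 0},{"x": -18,"y": -6,"z": 1,"finger_gap": 0},{"x": -24,"y": -9,"z": 1,"finger_gap": 0},{"x": -24,"y": -9,"z": 1,"finger_gap": 0}]') | grep -E "t:|eef|tcp|ft"; python3 door.py
python3 - <<'E'
from h import *
s=state(); print(s["joints"].round(2))
shot('side','side4')
E
```

```text
t: 14.2
eef_pos: [482.0, 75.6, 218.6]
tcp_rot: [-3.065, 0.053, -0.743]
ft_force: [1.9, -2.5, 2.0]
t: 14.62
eef_pos: [470.7, 98.8, 219.6]
tcp_rot: [-3.064, 0.053, -0.743]
ft_force: [-0.7, 1.1, -1.0]
door -0.349 or 0.697 8 [[576.7000122070312, 135.89999389648438], [579.5999755859375, 134.39999389648438], [583.2999877929688, 141.39999389648438], [580.4000244140625, 142.89999389648438]]
door -1.205 or 1.553 185 [[341.1000061035156, 102.0999984741211], [343.79998779296875, 88.4000015258789], [583.0999755859375, 135.3000030517578], [580.4000244140625, 149.0]]
[0.02 0.27 1.91 0.11 0.95 2.26]
```

View pics/side4.png

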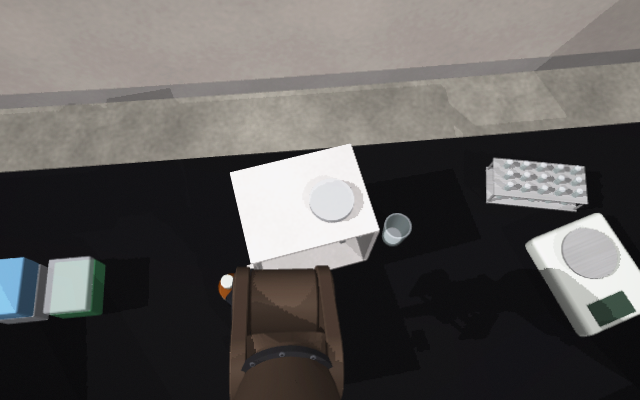

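Door at 1.55 rad, bystanders in place. Lift straight out.

```bash
(python3 -m handwheel '[{"x": 4,"finger_gap": 0},{"x": 6,"z": -20,"finger_gap": 0},{"x": 6,"z": -50,"finger_gap": 0},{"x": 6,"z": -80,"finger_gap": 0},{"x": 6,"z": -90,"finger_gap": 0}]';python3 -m handwheel '[{"x": 30,"z": -10,"finger_gap": 0},{"x": 60,"z": -20,"finger_gap": 0},{"x": 90,"z": -20,"finger_gap": 0},{"x": 90,"z": -20,"finger_gap": 0},{"x": 90,"z": -20,"finger_gap": 0}]') | grep -E "t:|eef|tcp|ft"; python3 door.py; sleep 0
python3 - <<'E'
from h import *
print(state()["ft_force"],abs(state()["qvel"]).max()); shot("top","top5")
E
```

```text
t: 15.18
eef_pos: [475.7, 84.8, 312.5]
tcp_rot: [-3.061, 0.049, -0.744]
ft_force: [0.2, 0.3, 0.4]
t: 15.6
eef_pos: [540.9, 21.6, 322.9]
tcp_rot: [-3.065, 0.054, -0.746]
ft_force: [0.1, 0.3, -0.1]
door -1.214 or 1.562 752 [[391.70001220703125, 112.5], [394.5, 98.5999984741211], [582.7000122070312, 136.3000030517578], [579.9000244140625, 150.1999969482422]]
door -1.222 or 1.57 771 [[405.29998779296875, 115.0], [408.29998779296875, 100.19999694824219], [583.0999755859375, 134.89999389648438], [580.2000122070312, 149.6999969482422]]
[-0.1890787   0.68111017 -0.33664836] 0.01644045317445753
```

View pics/top5.png

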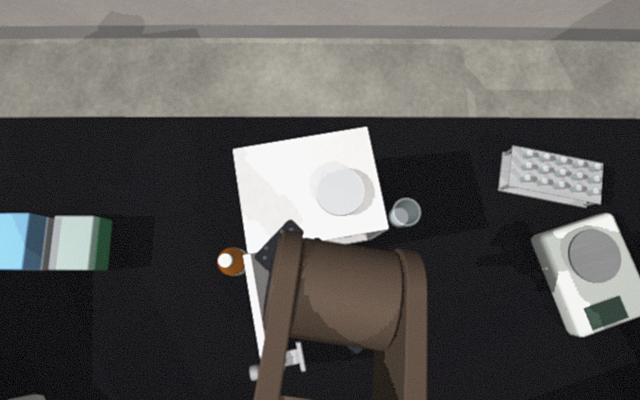

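The picture shows the door standing open at about 90° (top edge from (247,255) to (263,355)). The bottle (232,261), beaker (405,212) and dish (340,190) are in place, and the arm is clear above.

```bash
python3 -c "
from cell import *
print(job_done())"
```

```text
the job is handed in; nothing more can be done
None
```

I handed the job in with the door standing open at about 1.56 rad, the arm clear of it and the bottle, beaker and dish in place; on one back-off the finger caught the hook's barb and pulled the door back to 0.78 rad, so I had to open it again, and I did not measure the force of that snag.

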